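Find the heavy sample tin in the transit rack and hold it up

ROBOT

A 6-joint arm with a two-finger parallel gripper is mounted at the origin on the work surface; the furniture and walls round the work are solid. World frame = base frame: x ahead of the robot, y to its left, z up, the work surface at z = 0. Lengths are in m, angles in rad, forces in N, time in s.
With the tool pointing down it reaches from about 0.35 to 0.775 m from the base axis. Payload 5.5 kg.
Tool frame: the origin (TCP) lies midway between the tips of the shut fingers; the grasp point (between the pads) lies 19 mm behind it; z points along the fingers, y is the line along which they close (so a half turn about z gives the same grasp; the last joint's range is limited). The gripper opens to 85 mm and grips with 20 to 120 N. Pads are 22 mm wide; open, the fingers measure 114 mm over their backs; the gripper's body (76 mm by 85 mm) begins 54 mm behind the grasp point. The pads swing forward as they close: fully open they stand 13 mm farther back than shut.
Start: joints at [1.011, 0.313, 0.046, 1.304, 0, 1.431], TCP at [0.234, 0.525, 0.196] pointing down, gripper open.
Joint ranges: [-2.76, 2.76], [-0.86, 1.69], [-1.03, 1.26], [-2.2, 2.34], [-1.47, 1.5], [-3.14, 3.14]. Speed limits (rad/s): [2.57, 2.57, 3.14, 3.14, 3.14, 3.14].

INTERFACE

Orientations are given as [roll, pitch, yaw] about the fixed x, y, z axes, in that order (R = Rz(yaw) Ry(pitch) Rx(roll)).
In Python, from station import sense, camera, sign_off gives the robot as it stands.
- The arm moves only by the tool carry_out, never from a script. Its argument "rows" is one flat list of numbers, 7 for each row, row after row: the shift along the tool's x, y, z in mm, then the turn, a rotation vector about the tool's x, y, z in rad, then the gripper command: -1 is shut, 1 is fully open, values between are in proportion. In form: [dx, dy, dz, wx, wy, wz, hand, dx, dy, dz, wx, wy, wz, hand, ...]. A call has 1 to 10 rows; each row is the pose to reach, as a shift and turn from the pose commanded when the call began, along the tool's axes at that moment; what a row does not reach only later rows make up. A row lasts 1/8 s, in which the tool goes at most 62.5 mm and 10.7 degrees, less where a joint would pass 70% of its speed; a pose out of reach is approached as far as the arm can. A call with a gripper value outside its range is refused whole. The fingers move at their own pace and stop on an object; "force" is the grip in N (left out, the last holds). Time passes only in rows, so rows that repeat a pose let the fingers close. It gives the time, the measured TCP pose, the force, the opening and the grip force at its end, in the units of the state.
- sense(): the state, without advancing time (a new reading comes with each control period).
- camera(name): name is "scene" or "top"; returns a dict with "img" (400x640x3 uint8, red, green, blue), "range_z" (400x640 float32, m along the optical axis (not along the pixel's ray), 0 where there is no reading), "K" (3x3 intrinsics, pixels), "R" (3x3) and "t" (3): a world point X has camera coordinates R X + t. Camera axes: x right, y down, z forward; pixel columns grow to the right and rows downward; lengths in m; the calibration is good to about 2 mm. A picture is of the moment at which its call begins.
- sign_off(): hands the job in; it is judged then, once.
The state is a dict: "clock": time; "qpos": joint angles; "dq": joint speeds; "joint_torque": joint torques, N m; "ee_pos": TCP position; "orientation": TCP orientation; "force": force on the tool from outside, world axes, zero at the start; "torque": the same for the moment, N m; "opening": opening from 0.0 (shut) to 1.0 (fully open); "finger_force": force on a finger pad.
Only numpy, scipy, OpenCV 4.12 (cv2) and the standard library are available. Lean on these libraries where they do the work, as an engineer would, in place of code of your own. Each camera call takes 0.05 s, during which the arm holds its last target. There are 200 camera calls.

TASK

Three look-alike closed tins are locked under the slotted top plate of the rack, and one is clearly heavier than the other two. Slide each tin by its knob out along its slot into the rack's open front bay, feel by lifting which is the heaviest, and finish while still holding that one up by its knob, upright and still, its underside at least 15 cm above the worktop; the other two are left standing in the front bay, fully out from under the plate. Knock nothing over and leave the weight, the dropper bottle and the calculator alone.

Things in the scene. Friction and masses are not known exactly. Their poses are not given: they have to be found in the camera images.
- tin_k_mid (a point): centre of the body of one of three look-alike closed steel tins (only lifting tells the heavy one): upright cylinder 56 mm across, 66 mm tall (lid 33 mm above this point, underside 33 below); on the lid an 18 mm stem and a black knob 26 mm across, 34 mm tall: its underside 57, middle 74, top 91 mm above this point. z up. Two tins weigh 0.28-0.42 kg, one 0.67-0.82 kg.
- tin_m_mid (a point): centre of the body of one of three look-alike closed steel tins (only lifting tells the heavy one): upright cylinder 56 mm across, 66 mm tall (lid 33 mm above this point, underside 33 below); on the lid an 18 mm stem and a black knob 26 mm across, 34 mm tall: its underside 57, middle 74, top 91 mm above this point. z up. Two tins weigh 0.28-0.42 kg, one 0.67-0.82 kg.
- tin_r_mid (a point): centre of the body of one of three look-alike closed steel tins (only lifting tells the heavy one): upright cylinder 56 mm across, 66 mm tall (lid 33 mm above this point, underside 33 below); on the lid an 18 mm stem and a black knob 26 mm across, 34 mm tall: its underside 57, middle 74, top 91 mm above this point. z up. Two tins weigh 0.28-0.42 kg, one 0.67-0.82 kg.
- rack: grey metal rack fixed on the worktop, 166 mm deep (x), 276 wide (y), yawed. Origin: centre of its underside; x points to its closed back, z up. Three lanes along x at y = -84, 0, +84 mm, one tin in each, standing on a floor at z = 6 mm. Its back half is roofed by a slotted plate (see plate_edge), its front half is an open bay (see bay); at the start the tins' axes are at x = 34 to 42 mm.
- plate_edge (a point): middle of the front edge of the rack's top plate, on its upper face (rack x = -2, z = 87 mm). The plate is 6 mm thick, 9 mm above the tins' lids (a tin dragged on the floor may tilt and jam under it: ease it up 4 mm and carry it). Over each lane is a slot 28 mm wide, open to the front, ending at rack x = 60 mm; stems pass through it, knobs are above. Screw heads rise 3 mm.
- bay (a point): centre of the floor of the rack's open front bay (rack x = -41, y = 0, z = 6 mm). The bay runs from 38 mm in front of this point (a lip, top 16 mm above the worktop, also at both ends) to the plate's edge 39 mm behind it; nothing above. A tin whose axis is at rack x = -41 mm stands midway, 11 mm clear of the plate.
- weight_200: bystander: brass-coloured calibration weight with a knob, 33 mm across, 50 mm tall; origin under its centre
- dropper: bystander: small brown dropper bottle, 33 mm across, 102 mm tall; origin under its centre
- calculator: bystander: pocket calculator lying flat, 139x82x15 mm; origin under its centre
Mind the look-alikes: they are no part of the job. Leave any red or turquoise look-alike of the part that bears tin_k_mid alone. What is shaped like the part that bears tin_r_mid but red is not meant.

How it is judged:
By the outcome, as a careful person would: the job done as asked, in the order asked, and still so for the second after the job is handed in, while the arm keeps its last pose, push and grip.
It also fails if it takes over 72 s, if anything falls off the work surface, if the arm or the gripper's body presses on something with over 40 N, if the wrist force passes 120 N, or if a joint passes its speed limit or range.

## Working session

There is one attempt and no reset: what is moved stays moved. The work goes in short steps, Python scripts to look and compute and a tool call to move; the robot and the scene stay as the last step left them, time stands still between calls to the robot, and variables do not carry over. Pictures are saved under pics/ and viewed, at most 10 in all, crops included, and the job is handed in when it is done.

Besides the shell and the picture viewer there is one more tool, called after ">>>" as name(argument=value, ...) on one line, values as JSON. carry_out: Moves the arm, as the interface text tells. Its arguments: {"type":"object","properties":{"rows":{"type":"array","items":{"type":"number"}},"force":{"type":"number"}},"required":["rows"]}

```bash
mkdir -p pics
python3 - <<'E'
from station import sense,camera
import cv2,numpy as np
for n in("scene","top"):
    c=camera(n); cv2.imwrite(f"pics/{n}0.png",c["img"][:,:,::-1]); np.savez(f"{n}0.npz",**c)
    print(n,c["K"].tolist(),(-c["R"].T@c["t"]).round(3))
s=sense();print(s)
E
```

```text
scene [[389.83184959502876, 0.0, 316.8701670148315], [0.0, 389.83184959502876, 198.11461507653965], [0.0, 0.0, 1.0]] [-0.519 -0.08   0.934]
top [[434.1392580404255, 0.0, 319.4308743106074], [0.0, 434.1392580404255, 190.68878588856887], [0.0, 0.0, 1.0]] [ 0.349 -0.186  1.575]
{'clock': 0.1, 'qpos': array([ 1.01144551e+00,  3.13916431e-01,  4.50771552e-02,  1.30361995e+00,
       -2.18321428e-05,  1.43117597e+00]), 'dq': array([-0.0011035 , -0.00179851,  0.00161853, -0.00039433,  0.00052043,
       -0.0012448 ]), 'joint_torque': array([ 2.33811727e-03, -4.81726170e+01,  2.99243939e+01,  1.27848261e-02,
       -1.85778595e-04, -5.46430272e-06]), 'ee_pos': array([0.23406272, 0.52462358, 0.19519684]), 'orientation': array([-3.13994290e+00, -2.09801082e-04,  2.72186204e+00]), 'force': array([ 0.52098361,  0.41870011, -0.02342462]), 'torque': array([-0.01484239, -0.03702444,  0.02395792]), 'finger_force': 0.0, 'opening': 1.0010181914430851}
```

View pics/top0.png

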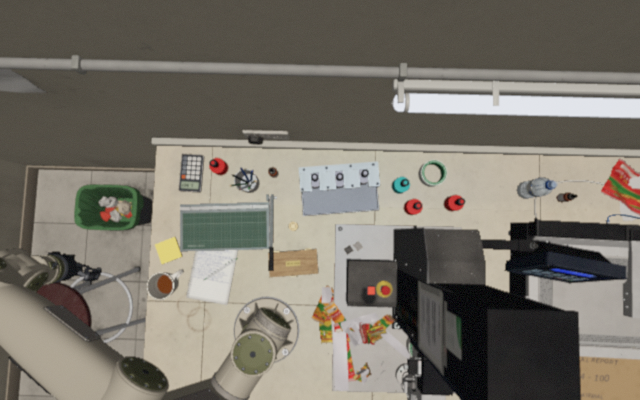

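View pics/scene0.png

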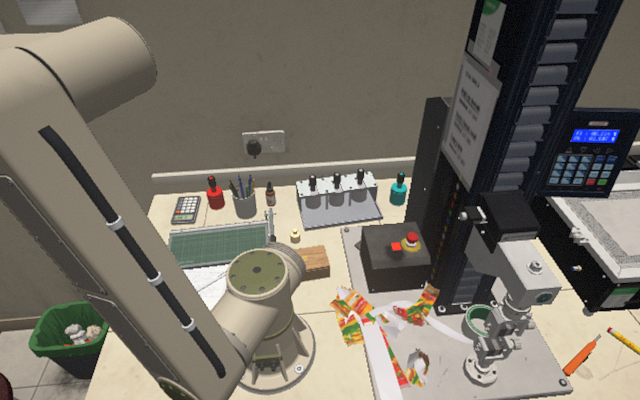

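The top view shows the rack at (300-380, 162-215), with its three steel tins' knobs at about (315,177), (340,177) and (364,176). The red look-alikes at (218,165), (413,206) and (456,202) and the turquoise one at (401,185) stand outside the rack, so they are not meant. I'll check this in an enlarged crop.

Run:
```python
import cv2,numpy as np
c=np.load("top0.npz")
K,R,t,D=c["K"],c["R"],c["t"],c["range_z"]
im=c["img"][150:225,290:390,::-1]
cv2.imwrite("pics/crop_top.png",cv2.resize(im,None,fx=8,fy=8,interpolation=cv2.INTER_CUBIC))
v,u=np.mgrid[0:400,0:640]
P=np.stack([(u-K[0,2])/K[0,0]*D,(v-K[1,2])/K[1,1]*D,D],-1)
W=(P-t)@R
np.save("W.npy",W)
z=W[...,2]; roi=np.zeros(z.shape,bool); roi[150:225,292:388]=1
m=(roi&(z>.08)&(z<.094)); p=W[m][:,:2]
print("plate",cv2.minAreaRect((p*1000).astype(np.float32)), m.sum(), np.median(z[m]))
m=(roi&(z>.108)&(z<.16)).astype(np.uint8)
n,l=cv2.connectedComponents(m)
for i in range(1,n):
    q=W[l==i]; 
    vv,uu=np.where(l==i)
    if len(q)>8:print(len(q),uu.mean(),vv.mean(),np.median(q,0).round(4),q.mean(0).round(4),q[:,2].max())
m=(roi&(z>.02)&(z<.16));
m=(roi&(z>.004)); print("rack",cv2.minAreaRect((W[m][:,:2]*1000).astype(np.float32)))
```

```text
plate ((559.7568359375, -258.38970947265625), (121.0333480834961, 316.200927734375), 7.960025310516357) 1466 0.08717914679182895
49 364.53061224489795 172.59183673469389 [ 0.5512 -0.3267  0.128 ] [ 0.5518 -0.3257  0.1277] 0.136255742399415
49 314.3265306122449 176.57142857142858 [ 0.534  -0.1566  0.1286] [ 0.5341 -0.1574  0.1287] 0.13555564533327563
50 339.4 176.4 [ 0.5375 -0.2407  0.1288] [ 0.5368 -0.2415  0.1282] 0.13455594453721403
rack ((500.78472900390625, -248.29824829101562), (299.3536376953125, 347.38250732421875), 1.4647928476333618)
```

View pics/crop_top.png

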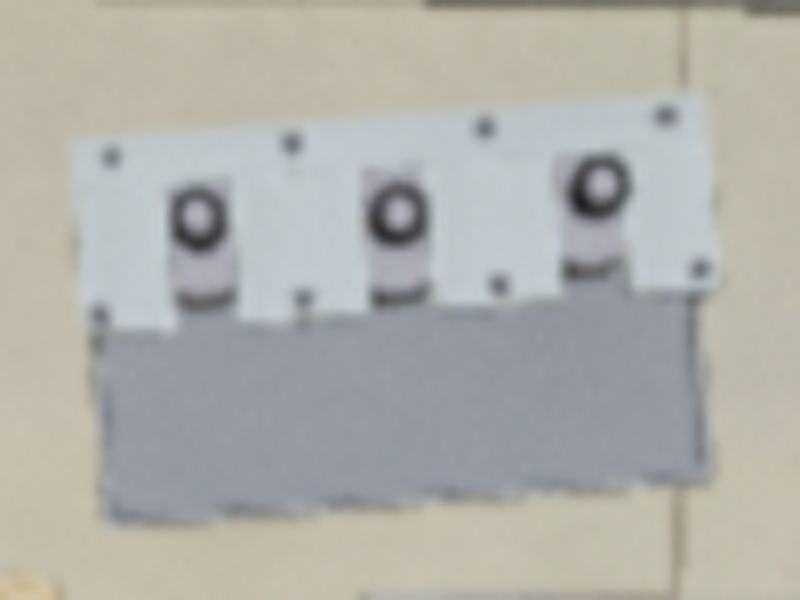

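The crop confirms the three steel tins: knobs at crop (198,216), (398,213) and (602,184), stems in the slots of the plate. Plate corners are at about (72,140), (703,93), (718,292) and (90,330).

```bash
cat > h.py <<'E'
import numpy as np
from station import sense,camera
from scipy.spatial.transform import Rotation as Ro
def ray(c,u,v,z):
    K,R,t=c["K"],c["R"],c["t"]; o=-R.T@t
    d=R.T@np.array([(u-K[0,2])/K[0,0],(v-K[1,2])/K[1,1],1]); return o+d*(z-o[2])/d[2]
def rel(xyz,yaw):  # shift in tool axes, mm, and turn to a pointing-down pose (tool x at yaw)
    s=sense(); R0=Ro.from_euler('xyz',s["orientation"]); R1=Ro.from_euler('xyz',[np.pi,0,yaw])
    return (R0.inv().apply(np.array(xyz)-s["ee_pos"])*1000).round(1),(R0.inv()*R1).as_rotvec().round(4)
E
python3 - <<'E'
from h import *
from scipy.optimize import least_squares
c=np.load("top0.npz")
f=lambda a,z:ray(c,a[0]/8+290-.44,a[1]/8+150-.44,z)
pl=np.array([f(a,.087)[:2] for a in[(72,140),(703,93),(718,292),(90,330)]])
loc=np.array([(83,138),(83,-138),(-2,-138),(-2,138)])/1000
def T(p,l): cs,s=np.cos(p[2]),np.sin(p[2]); return l@np.array([[cs,s],[-s,cs]])+p[:2]
r=least_squares(lambda p:(T(p,loc)-pl).ravel(),[.55,-.25,0]);p=r.x;print(p,(r.fun*1000).round(1))
kn=np.array([f(a,.13)[:2] for a in[(198,216),(398,213),(602,184)]])
cs,s=np.cos(p[2]),np.sin(p[2])
print("knob world",kn.round(4).tolist(),"rack",((kn-p[:2])@np.array([[cs,-s],[s,cs]])*1000).round(1).tolist())
W=np.load("W.npy")
print("bay targets",T(p,np.array([(-.041,y) for y in(.084,0,-.084)])).round(4).tolist())
E
```

```text
[ 0.50234565 -0.24563805  0.09342767] [ 0.8  0.7 -0.6 -1.6  1.2 -2.  -1.5  3. ]
knob world [[0.534, -0.1574], [0.5373, -0.2412], [0.5516, -0.3264]] rack [[39.7, 84.9], [35.2, 1.2], [41.6, -85.0]]
bay targets [[0.4537, -0.1658], [0.4615, -0.2495], [0.4694, -0.3331]]
```

```bash
python3 -c "
from h import *
print(rel([.534,-.157,.26],1.664))
print(sense()['orientation'])"
```

```text
(array([-551.7, -500.3,  -64.1]), array([-1.6000e-03,  7.0000e-04,  1.0579e+00]))
[-3.13994290e+00 -2.09801082e-04  2.72186204e+00]
```

>>> carry_out(rows=[0,0,-40,0,0,0,1,-30,-25,-64,0,0,0.1,1,-70,-60,-64,0,0,0.25,1,-110,-95,-64,0,0,0.4,1,-150,-130,-64,0,0,0.55,1,-190,-165,-64,0,0,0.7,1,-230,-200,-64,0,0,0.85,1,-270,-235,-64,0,0,1.0,1,-310,-275,-64,0,0,1.058,1,-350,-315,-64,0,0,1.058,1], force=40)

```text
clock: 1.35
ee_pos: [0.4258, 0.0931, 0.2598]
orientation: [-3.141, -0.0, 1.663]
force: [0.6, 0.0, 0.0]
opening: 1.004
finger_force: 0.0
```

```bash
python3 -c "
from h import *
print(sense()['ee_pos'],rel([.534,-.157,.2],1.664))"
```

```text
[0.42578065 0.09308315 0.25978168] (array([-259. ,   84.6,   59.7]), array([-0.0001, -0.0002, -0.0005]))
```

>>> carry_out(rows=[-55,18,0,0,0,0,1,-110,36,0,0,0,0,1,-165,54,0,0,0,0,1,-215,70,0,0,0,0,1,-250,82,10,0,0,0,1,-259,85,30,0,0,0,1,-259,85,60,0,0,0,1,-259,85,60,0,0,0,1])

```text
clock: 2.35
ee_pos: [0.5323, -0.1546, 0.1973]
orientation: [-3.136, -0.003, 1.663]
force: [-0.8, 0.2, 0.8]
opening: 1.004
finger_force: 0.0
```

Run:
```python
from h import *
import cv2
print(sense()['ee_pos'],rel([.534,-.157,.094],1.664))
c=camera("scene");cv2.imwrite("pics/s1.png",cv2.resize(c["img"][140:240,260:420,::-1],None,fx=5,fy=5,interpolation=cv2.INTER_CUBIC))
```

```text
[ 0.53233897 -0.15456416  0.19726437] (array([ -2.9,   2. , 103.2]), array([-0.0052, -0.0031, -0.0007]))
```

View pics/s1.png

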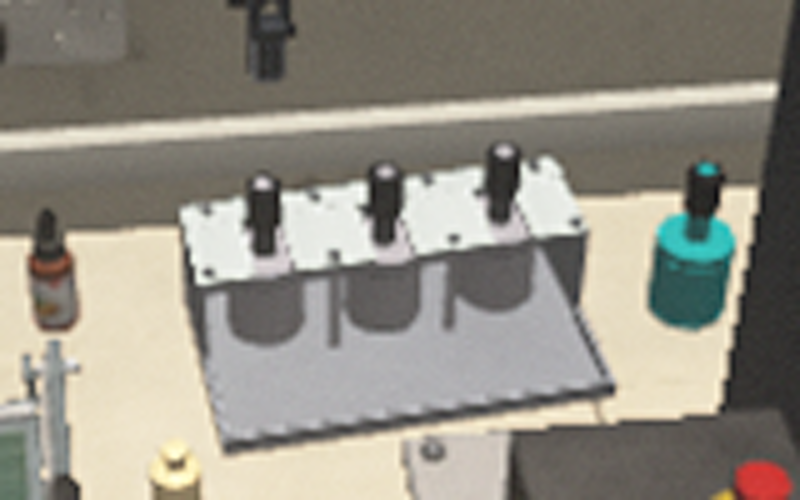

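The crop shows the gripper at (265,40) straight above the left tin's knob at (263,185). Next I descend and grip.

>>> carry_out(rows=[-2,1,25,0,0,0,1,-2,1,55,0,0,0,1,-2,1,80,0,0,0,1,-2,1,95,0,0,0,1,-2,1,102,0,0,0,1,-2,1,102,0,0,0,1])

```text
clock: 3.15
ee_pos: [0.5358, -0.1571, 0.0985]
orientation: [3.141, 0.0, 1.664]
force: [-0.2, 0.2, 0.4]
opening: 1.0
finger_force: 0.0
```

>>> carry_out(rows=[0,0,0,0,0,0,-1,0,0,0,0,0,0,-1,0,0,0,0,0,0,-1,0,0,0,0,0,0,-1,0,0,0,0,0,0,-1,0,0,0,0,0,0,-1])

```text
clock: 3.9
ee_pos: [0.5355, -0.1571, 0.098]
orientation: [3.142, -0.0, 1.664]
force: [-0.6, 0.4, 0.2]
opening: 0.004
finger_force: 0.0
```

It closed on nothing, so I'll look.

Run:
```python
from h import *
import cv2
c=camera("scene");cv2.imwrite("pics/s2.png",cv2.resize(c["img"][140:240,270:400,::-1],None,fx=6,fy=6,interpolation=cv2.INTER_CUBIC))
np.savez("s2.npz",**c)
K,R,t=c["K"],c["R"],c["t"]
for z in(.130,.113): 
  q=K@(R@np.array([.534,-.1574,z])+t);q=q[:2]/q[2];print((q-[270,140])*6)
q=K@(R@sense()["ee_pos"]+t);q=q[:2]/q[2];print("tcp",(q-[270,140])*6)
```

```text
[248.36842492 216.47921925]
[248.95018923 240.19224536]
tcp [248.6414531  259.33483235]
```

View pics/s2.png

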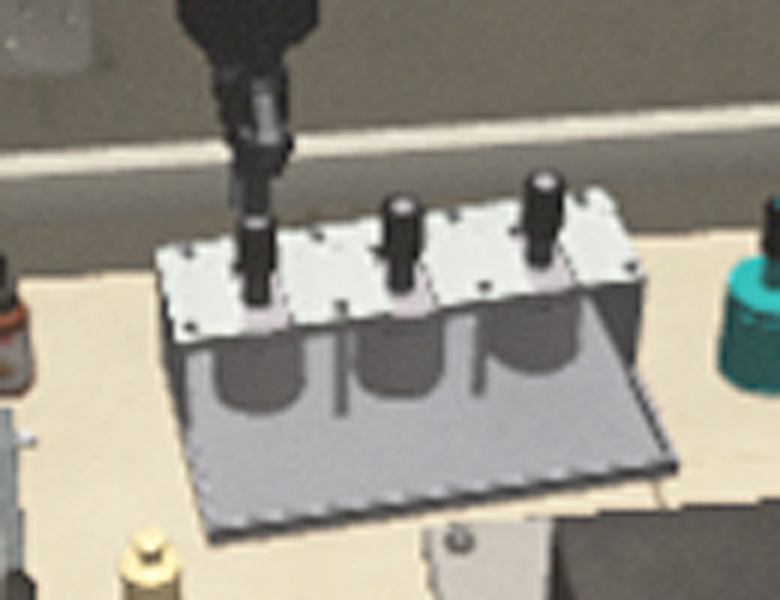

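The left knob top (257,220) is in front of the fingers (255,190), so the gripper is behind or above it. I'll check with the depth image.

Run:
```python
from h import *
c=np.load("s2.npz")
K,R,t,D=c["K"],c["R"],c["t"],c["range_z"]
v,u=np.mgrid[0:400,0:640]
W=(np.stack([(u-K[0,2])/K[0,0]*D,(v-K[1,2])/K[1,1]*D,D],-1)-t)@R
for y in range(144,194,3): print(y,[tuple((W[y,x]*1000).round().astype(int).tolist()) for x in (309,311,313,315)])
ct=camera("top");np.savez("t2.npz",**ct)
s=sense();print(s)
```

```text
144 [(500, -150, 280), (497, -156, 282), (499, -162, 280), (499, -168, 280)]
147 [(500, -150, 270), (499, -156, 269), (496, -162, 271), (501, -168, 268)]
150 [(501, -150, 258), (495, -155, 261), (498, -162, 259), (500, -168, 257)]
153 [(504, -149, 244), (497, -155, 249), (501, -162, 246), (497, -168, 248)]
156 [(508, -149, 230), (490, -154, 242), (495, -161, 238), (495, -167, 238)]
159 [(508, -149, 219), (499, -155, 225), (487, -160, 232), (510, -169, 216)]
162 [(516, -149, 202), (491, -154, 219), (479, -159, 227), (482, -166, 224)]
165 [(522, -150, 186), (473, -153, 220), (474, -159, 219), (475, -165, 218)]
168 [(503, -148, 187), (486, -153, 199), (494, -160, 193), (505, -168, 184)]
171 [(527, -149, 157), (519, -155, 163), (522, -162, 160), (635, -179, 75)]
174 [(523, -149, 147), (521, -155, 149), (522, -162, 147), (640, -179, 58)]
177 [(533, -149, 127), (531, -156, 128), (529, -162, 130), (527, -169, 130)]
180 [(522, -148, 123), (519, -155, 125), (520, -162, 123), (525, -169, 119)]
183 [(523, -148, 109), (521, -154, 111), (518, -161, 112), (523, -168, 107)]
186 [(552, -149, 73), (5
[... 196 characters left out ...]
'clock': 4.0, 'qpos': array([-4.29271697e-01,  3.28392585e-01, -1.78153687e-01,  1.06437657e+00,
        1.11833488e-04,  1.04855121e+00]), 'dq': array([ 1.86315894e-03, -6.17678752e-04,  1.47389843e-03, -3.73636033e-07,
        1.90650452e-05, -1.88293982e-04]), 'joint_torque': array([-1.86840982e-03, -4.71089244e+01,  2.80877709e+01,  2.66111696e-03,
        2.88260935e-05,  8.95863820e-06]), 'ee_pos': array([ 0.53542844, -0.1570629 ,  0.09793738]), 'orientation': array([-3.14153879e+00, -1.60035880e-04,  1.66376973e+00]), 'force': array([-0.71947808,  0.44140964,  0.66523007]), 'torque': array([ 0.02289596, -0.0217519 , -0.03288539]), 'finger_force': 0.0, 'opening': 0.0030471225547756085}
```

>>> carry_out(rows=[0,0,0,0,0,0,1,0,0,0,0,0,0,1,0,0,0,0,0,0,1,0,0,0,0,0,0,1,0,0,0,0,0,0,1,0,0,0,0,0,0,1])

```text
clock: 4.75
ee_pos: [0.5355, -0.1571, 0.098]
orientation: [3.142, -0.0, 1.664]
force: [-0.9, -0.6, -0.4]
opening: 0.998
finger_force: 0.0
```

Run:
```python
from h import *
import cv2
c=camera("scene");np.savez("s3.npz",**c)
cv2.imwrite("pics/s3.png",cv2.resize(c["img"][110:210,250:380,::-1],None,fx=6,fy=6,interpolation=cv2.INTER_CUBIC))
K,R,t,D=c["K"],c["R"],c["t"],c["range_z"]
v,u=np.mgrid[0:400,0:640]
W=(np.stack([(u-K[0,2])/K[0,0]*D,(v-K[1,2])/K[1,1]*D,D],-1)-t)@R
for y in range(150,192,2): print(y,[tuple((W[y,x]*1000).round().astype(int).tolist()) for x in (309,311,313)])
print(sense()["ee_pos"])
```

```text
150 [(502, -150, 257), (499, -156, 259), (493, -161, 262)]
152 [(505, -150, 247), (499, -155, 251), (495, -161, 253)]
154 [(506, -149, 240), (493, -155, 248), (496, -161, 245)]
156 [(508, -149, 230), (493, -155, 240), (483, -160, 247)]
158 [(507, -149, 223), (468, -153, 250), (468, -159, 250)]
160 [(513, -149, 211), (-519, -80, 934), (469, -159, 241)]
162 [(495, -148, 216), (468, -152, 235), (468, -159, 235)]
164 [(491, -148, 211), (463, -152, 231), (466, -158, 228)]
166 [(640, -157, 96), (465, -152, 222), (469, -158, 219)]
168 [(640, -157, 87), (466, -152, 214), (466, -158, 213)]
170 [(635, -157, 81), (461, -151, 209), (473, -158, 200)]
172 [(634, -156, 73), (464, -151, 199), (457, -157, 204)]
174 [(633, -156, 65), (487, -153, 174), (459, -157, 195)]
176 [(537, -149, 129), (485, -152, 168), (477, -158, 174)]
178 [(528, -149, 127), (486, -152, 159), (482, -159, 161)]
180 [(528, -148, 119), (488, -152, 149), (476, -158, 158)]
182 [(526, -148, 112), (524, -155, 113), (517, -161, 117)]
184 [(524, -148, 104), (520, -154, 107), (520, -161, 106)]
186 [(552, -149, 73), (521, -154, 97), (516, -161, 101)]
188 [(545, -149, 70), (526, -154, 84), (521, -161, 88)]
190 [(535, -148, 69), (524, -154, 78), (521, -161, 79)]
[ 0.53548968 -0.15706742  0.09799942]
```

View pics/s3.png

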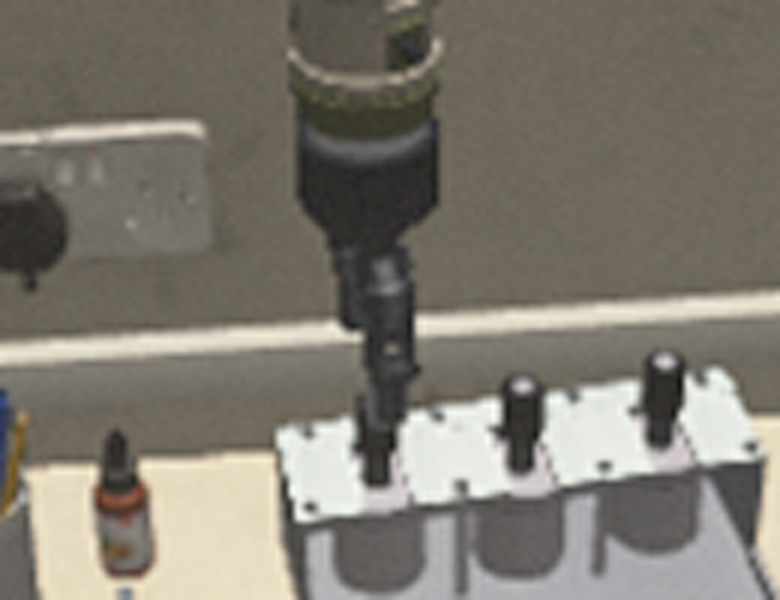

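The image shows the left knob at (377,455) and the front finger's tip at (385,420). By depth the open tips are at z≈0.148, where the reported pose puts them at 0.111. The real gripper is about 36 mm higher than reported, so I'll go down that far, watching the force.

>>> carry_out(rows=[0,0,10,0,0,0,1,0,0,20,0,0,0,1,0,0,28,0,0,0,1,0,0,36,0,0,0,1,0,0,36,0,0,0,1])

```text
clock: 5.42
ee_pos: [0.5348, -0.1568, 0.061]
orientation: [-3.14, -0.001, 1.664]
force: [0.3, -0.8, -0.2]
opening: 1.002
finger_force: 0.0
```

>>> carry_out(rows=[0,0,0,0,0,0,-1,0,0,0,0,0,0,-1,0,0,0,0,0,0,-1,0,0,0,0,0,0,-1,0,0,0,0,0,0,-1,0,0,0,0,0,0,-1])

```text
clock: 6.18
ee_pos: [0.5353, -0.1572, 0.0622]
orientation: [-3.142, 0.0, 1.664]
force: [-1.8, -0.4, 4.1]
opening: 0.293
finger_force: 39.1
```

Run:
```python
from h import *
import cv2
c=camera("scene");cv2.imwrite("pics/s4.png",cv2.resize(c["img"][140:240,270:400,::-1],None,fx=6,fy=6,interpolation=cv2.INTER_CUBIC))
s=sense();print(s["opening"],s["finger_force"],s["force"],s["torque"],s["ee_pos"])
```

```text
0.2934021695498496 39.13968801498413 [-1.51561741 -0.85338171  4.1099691 ] [-0.07838707  0.46494633 -0.0163438 ] [ 0.53535189 -0.15714969  0.06220453]
```

View pics/s4.png

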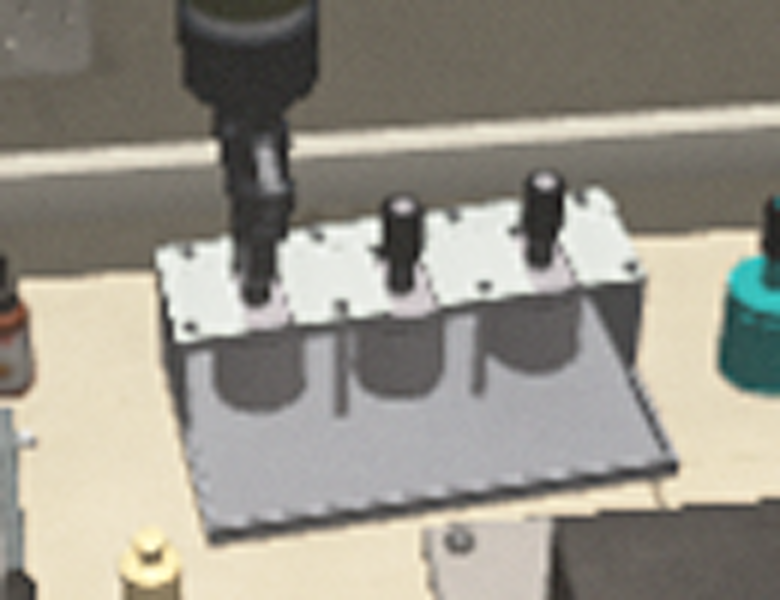

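Gripped: the knob at (257,270) is now between the fingers, opening about 25 mm. I'll ease it up 4 mm and read the force.

>>> carry_out(rows=[0,0,-1,0,0,0,-1,0,0,-2,0,0,0,-1,0,0,-3,0,0,0,-1,0,0,-4.5,0,0,0,-1,0,0,-4.5,0,0,0,-1,0,0,-4.5,0,0,0,-1], force=60)

```text
clock: 6.98
ee_pos: [0.5355, -0.1571, 0.0665]
orientation: [3.141, -0.0, 1.664]
force: [0.7, 0.2, -3.7]
opening: 0.285
finger_force: 58.9
```

```bash
python3 -c "
from h import *
s=sense();print(s['force'],s['torque'],s['ee_pos'],s['finger_force'])"
```

```text
[ 0.65883383  0.21198657 -3.72169519] [0.04345623 0.04083508 0.02541256] [ 0.53551601 -0.15708542  0.06647976] 58.91555428504944
```

>>> carry_out(rows=[0,-5,0,0,0,0,-1,0,-14,0,0,0,0,-1,0,-24,0,0,0,0,-1,0,-34,0,0,0,0,-1,0,-44,0,0,0,0,-1,0,-54,0,0,0,0,-1,0,-64,0,0,0,0,-1,0,-74,0,0,0,0,-1,0,-81,0,0,0,0,-1,0,-81,0,0,0,0,-1])

```text
clock: 8.22
ee_pos: [0.4544, -0.1646, 0.0665]
orientation: [3.142, -0.0, 1.663]
force: [0.3, 0.8, -3.5]
opening: 0.285
finger_force: 59.1
```

>>> carry_out(rows=[0,0,-10,0,0,0,-1,0,0,-20,0,0,0,-1,0,0,-20,0,0,0,-1,0,0,-20,0,0,0,-1,0,0,-20,0,0,0,-1])

```text
clock: 8.85
ee_pos: [0.4546, -0.1644, 0.0862]
orientation: [-3.141, -0.0, 1.664]
force: [-0.6, 0.6, -3.5]
opening: 0.285
finger_force: 59.1
```

Run:
```python
from h import *
import cv2
c=camera("scene");cv2.imwrite("pics/s5.png",cv2.resize(c["img"][140:240,270:400,::-1],None,fx=6,fy=6,interpolation=cv2.INTER_CUBIC))
s=sense();print(s["opening"],s["finger_force"],s["force"],s["torque"],s["ee_pos"])
```

```text
0.2919240569901472 59.13490891456604 [ 0.59555588  0.21791856 -2.78210561] [0.05542499 0.02833298 0.0226032 ] [ 0.45457793 -0.16442017  0.08615869]
```

View pics/s5.png

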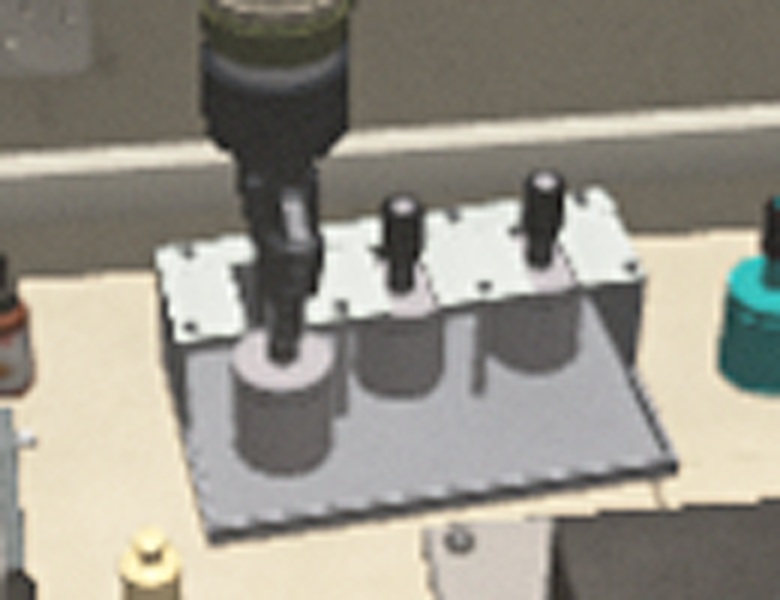

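The left tin hangs free in the bay at (283,410) and weighs about 0.33 kg, so it is a light one. I'll set it down.

>>> carry_out(rows=[0,0,8,0,0,0,-1,0,0,15,0,0,0,-1,0,0,20,0,0,0,-1,0,0,22,0,0,0,-1,0,0,23.5,0,0,0,-1,0,0,23.5,0,0,0,-1,0,0,23.5,0,0,0,-1])

```text
clock: 9.78
ee_pos: [0.455, -0.1647, 0.0632]
orientation: [3.141, 0.0, 1.664]
force: [-0.1, -0.2, -2.3]
opening: 0.288
finger_force: 59.1
```

>>> carry_out(rows=[0,0,0,0,0,0,1,0,0,0,0,0,0,1,0,0,0,0,0,0,1,0,0,0,0,0,0,1,0,0,0,0,0,0,1,0,0,-15,0,0,0,1,0,0,-45,0,0,0,1,0,0,-75,0,0,0,1,0,0,-75,0,0,0,1,0,0,-75,0,0,0,1])

```text
clock: 11.02
ee_pos: [0.4548, -0.1646, 0.1381]
orientation: [3.141, 0.0, 1.664]
force: [0.1, -0.3, -0.3]
opening: 1.002
finger_force: 0.0
```

```bash
python3 -c "
from h import *
s=sense();print(s['force'],s['ee_pos'],rel([.5373,-.2412,.062],1.664),rel([.5516,-.3264,.062],1.664))"
```

```text
[ 0.07391706 -0.25903332 -0.30486662] [ 0.45478443 -0.16455745  0.13807956] (array([-84. ,  75. ,  76.1]), array([ 0.0003,  0.0001, -0.0002])) (array([-170.1,   81.3,   76.1]), array([ 0.0003,  0.0001, -0.0002]))
```

>>> carry_out(rows=[-28,25,0,0,0,0,1,-56,50,0,0,0,0,1,-78,70,0,0,0,0,1,-84,75,5,0,0,0,1,-84,75,20,0,0,0,1,-84,75,40,0,0,0,1,-84,75,60,0,0,0,1,-84,75,71,0,0,0,1,-84,75,76,0,0,0,1,-84,75,76,0,0,0,1])

```text
clock: 12.28
ee_pos: [0.5371, -0.2409, 0.0619]
orientation: [-3.141, -0.0, 1.664]
force: [0.5, 0.1, 0.2]
opening: 0.998
finger_force: 0.0
```

>>> carry_out(rows=[0,0,0,0,0,0,-1,0,0,0,0,0,0,-1,0,0,0,0,0,0,-1,0,0,0,0,0,0,-1,0,0,0,0,0,0,-1,0,0,-1,0,0,0,-1,0,0,-2.5,0,0,0,-1,0,0,-4.5,0,0,0,-1,0,0,-4.5,0,0,0,-1,0,0,-4.5,0,0,0,-1], force=60)

```text
clock: 13.52
ee_pos: [0.5371, -0.2411, 0.0661]
orientation: [-3.141, -0.001, 1.664]
force: [0.3, -0.5, -6.1]
opening: 0.288
finger_force: 59.2
```

>>> carry_out(rows=[0,-5,0,0,0,0,-1,0,-14,0,0,0,0,-1,0,-24,0,0,0,0,-1,0,-34,0,0,0,0,-1,0,-44,0,0,0,0,-1,0,-54,0,0,0,0,-1,0,-64,0,0,0,0,-1,0,-72,0,0,0,0,-1,0,-76,0,0,0,0,-1,0,-76,0,0,0,0,-1])

```text
clock: 14.78
ee_pos: [0.4615, -0.2484, 0.0666]
orientation: [3.141, -0.0, 1.664]
force: [0.6, -0.4, -8.7]
opening: 0.286
finger_force: 59.4
```

>>> carry_out(rows=[0,0,-10,0,0,0,-1,0,0,-20,0,0,0,-1,0,0,-20,0,0,0,-1,0,0,-20,0,0,0,-1,0,0,-20,0,0,0,-1])

```text
clock: 15.4
ee_pos: [0.4614, -0.2481, 0.0861]
orientation: [-3.141, -0.001, 1.664]
force: [-0.4, 0.2, -8.1]
opening: 0.287
finger_force: 59.9
```

>>> carry_out(rows=[0,0,8,0,0,0,-1,0,0,15,0,0,0,-1,0,0,20,0,0,0,-1,0,0,22,0,0,0,-1,0,0,23.5,0,0,0,-1,0,0,24,0,0,0,-1,0,0,24,0,0,0,-1])

```text
clock: 16.27
ee_pos: [0.4618, -0.2484, 0.0627]
orientation: [3.141, 0.0, 1.664]
force: [0.3, -0.1, -8.1]
opening: 0.284
finger_force: 59.8
```

The middle tin reads 8.1 to 8.7 N, about 0.8 kg, so it is the heavy one. The force shows it still hanging, so I'll lower it a little more and then release.

>>> carry_out(rows=[0,0,0.8,0,0,0,-1,0,0,1.5,0,0,0,-1,0,0,1.5,0,0,0,-1,0,0,1.5,0,0,0,-1])

```text
clock: 16.77
ee_pos: [0.4619, -0.2486, 0.0624]
orientation: [3.141, 0.001, 1.664]
force: [-3.5, 2.1, 4.4]
opening: 0.286
finger_force: 61.1
```

>>> carry_out(rows=[0,0,0,0,0,0,1,0,0,0,0,0,0,1,0,0,0,0,0,0,1,0,0,0,0,0,0,1,0,0,0,0,0,0,1,0,0,-15,0,0,0,1,0,0,-45,0,0,0,1,0,0,-75,0,0,0,1,0,0,-75,0,0,0,1,0,0,-75,0,0,0,1])

```text
clock: 18.02
ee_pos: [0.4616, -0.2483, 0.1362]
orientation: [3.141, 0.0, 1.664]
force: [0.6, 0.1, -0.6]
opening: 0.998
finger_force: 0.0
```

```bash
python3 -c "
from h import *
s=sense();print(s['force'],s['ee_pos'],rel([.5516,-.3264,.062],1.664))"
```

```text
[ 0.6403045   0.05333402 -0.55444806] [ 0.46162655 -0.24833276  0.13620877] (array([-86.1,  82.3,  74.3]), array([ 0.0004,  0.0002, -0.0002]))
```

>>> carry_out(rows=[-28,27,0,0,0,0,1,-56,54,0,0,0,0,1,-80,76,0,0,0,0,1,-86,82,5,0,0,0,1,-86,82,20,0,0,0,1,-86,82,40,0,0,0,1,-86,82,60,0,0,0,1,-86,82,70,0,0,0,1,-86,82,74.5,0,0,0,1,-86,82,74.5,0,0,0,1])

```text
clock: 19.27
ee_pos: [0.5511, -0.3261, 0.0616]
orientation: [-3.142, -0.0, 1.664]
force: [0.3, 1.4, 0.1]
opening: 0.997
finger_force: 0.0
```

>>> carry_out(rows=[0,0,0,0,0,0,-1,0,0,0,0,0,0,-1,0,0,0,0,0,0,-1,0,0,0,0,0,0,-1,0,0,0,0,0,0,-1,0,0,-1,0,0,0,-1,0,0,-2.5,0,0,0,-1,0,0,-4.5,0,0,0,-1,0,0,-4.5,0,0,0,-1,0,0,-4.5,0,0,0,-1], force=60)

```text
clock: 20.52
ee_pos: [0.5512, -0.3263, 0.0658]
orientation: [-3.141, -0.0, 1.664]
force: [0.0, -0.2, -3.6]
opening: 0.289
finger_force: 58.9
```

Rack x is about 41, so I carry it 82 mm forward.

>>> carry_out(rows=[0,-5,0,0,0,0,-1,0,-14,0,0,0,0,-1,0,-24,0,0,0,0,-1,0,-34,0,0,0,0,-1,0,-44,0,0,0,0,-1,0,-54,0,0,0,0,-1,0,-64,0,0,0,0,-1,0,-74,0,0,0,0,-1,0,-82,0,0,0,0,-1,0,-82,0,0,0,0,-1])

```text
clock: 21.78
ee_pos: [0.469, -0.334, 0.066]
orientation: [-3.142, -0.0, 1.663]
force: [0.5, -0.5, -3.5]
opening: 0.288
finger_force: 59.1
```

>>> carry_out(rows=[0,0,-10,0,0,0,-1,0,0,-20,0,0,0,-1,0,0,-20,0,0,0,-1,0,0,-20,0,0,0,-1,0,0,-20,0,0,0,-1])

```text
clock: 22.4
ee_pos: [0.4695, -0.3337, 0.0856]
orientation: [-3.141, -0.001, 1.664]
force: [-0.5, 0.2, -3.3]
opening: 0.286
finger_force: 59.1
```

>>> carry_out(rows=[0,0,8,0,0,0,-1,0,0,15,0,0,0,-1,0,0,20,0,0,0,-1,0,0,22,0,0,0,-1,0,0,23.5,0,0,0,-1,0,0,24.3,0,0,0,-1,0,0,24.3,0,0,0,-1,0,0,24.3,0,0,0,-1])

```text
clock: 23.4
ee_pos: [0.4697, -0.3341, 0.062]
orientation: [3.141, 0.0, 1.664]
force: [-0.1, 0.1, -0.0]
opening: 0.289
finger_force: 59.3
```

The third tin is light too (3.4 N). I'll release it and go back to the middle tin.

>>> carry_out(rows=[0,0,0,0,0,0,1,0,0,0,0,0,0,1,0,0,0,0,0,0,1,0,0,0,0,0,0,1,0,0,0,0,0,0,1,0,0,-15,0,0,0,1,0,0,-45,0,0,0,1,0,0,-75,0,0,0,1,0,0,-75,0,0,0,1,0,0,-75,0,0,0,1])

```text
clock: 24.65
ee_pos: [0.4696, -0.3339, 0.1369]
orientation: [3.141, 0.0, 1.664]
force: [0.4, -0.0, -0.2]
opening: 1.003
finger_force: 0.0
```

Run:
```python
from h import *
import cv2
c=camera("scene");cv2.imwrite("pics/s6.png",cv2.resize(c["img"][140:240,270:400,::-1],None,fx=6,fy=6,interpolation=cv2.INTER_CUBIC))
s=sense();print(s["force"],s["ee_pos"],rel([.4619,-.2486,.0617],1.664))
```

```text
[-0.3601185  -0.33991981 -0.22836115] [ 0.46924862 -0.33362724  0.13624043] (array([85.3,  0.6, 74.6]), array([-0.0005, -0.0008, -0.0002]))
```

View pics/s6.png

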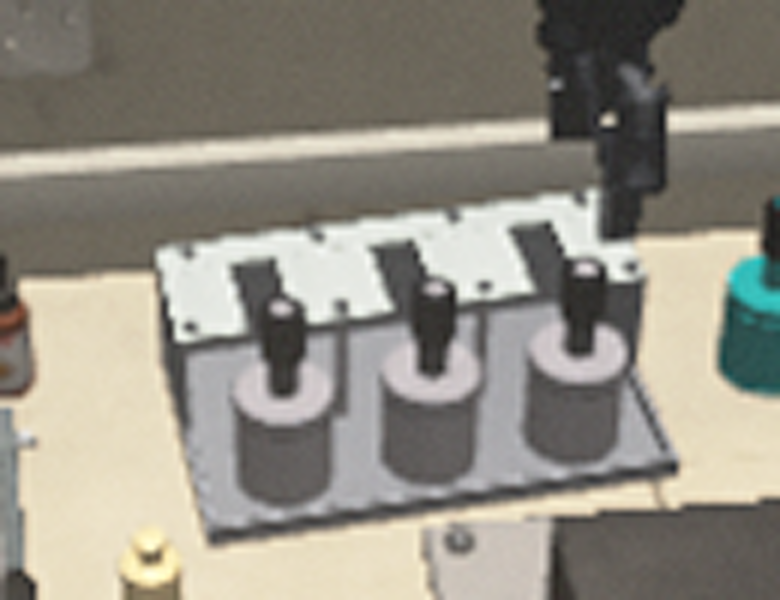

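All three tins stand upright in the bay, with knobs at (284,345), (433,325) and (582,305). I'll take the middle one.

>>> carry_out(rows=[30,0,0,0,0,0,1,60,0,0,0,0,0,1,80,1,0,0,0,0,1,85,1,5,0,0,0,1,85,1,20,0,0,0,1,85,1,40,0,0,0,1,85,1,60,0,0,0,1,85,1,70,0,0,0,1,85,1,74.5,0,0,0,1,85,1,74.5,0,0,0,1])

```text
clock: 25.95
ee_pos: [0.4628, -0.2495, 0.0621]
orientation: [-3.142, -0.0, 1.664]
force: [0.7, -0.1, 0.5]
opening: 0.999
finger_force: 0.0
```

>>> carry_out(rows=[0,0,0,0,0,0,-1,0,0,0,0,0,0,-1,0,0,0,0,0,0,-1,0,0,0,0,0,0,-1,0,0,0,0,0,0,-1,0,0,0,0,0,0,-1,0,0,-3,0,0,0,-1,0,0,-8,0,0,0,-1,0,0,-16,0,0,0,-1,0,0,-26,0,0,0,-1], force=70)

```text
clock: 27.2
ee_pos: [0.4625, -0.249, 0.0884]
orientation: [-3.141, -0.001, 1.664]
force: [-0.2, -0.3, -6.6]
opening: 0.288
finger_force: 69.0
```

>>> carry_out(rows=[0,0,-18,0,0,0,-1,0,0,-38,0,0,0,-1,0,0,-58,0,0,0,-1,0,0,-78,0,0,0,-1,0,0,-98,0,0,0,-1,0,0,-118,0,0,0,-1,0,0,-136,0,0,0,-1,0,0,-150,0,0,0,-1,0,0,-158,0,0,0,-1,0,0,-160,0,0,0,-1])

```text
clock: 28.45
ee_pos: [0.4628, -0.2493, 0.2485]
orientation: [3.141, 0.0, 1.664]
force: [-0.3, 0.3, -7.8]
opening: 0.284
finger_force: 69.2
```

>>> carry_out(rows=[0,0,0,0,0,0,-1,0,0,0,0,0,0,-1,0,0,0,0,0,0,-1,0,0,0,0,0,0,-1,0,0,0,0,0,0,-1,0,0,0,0,0,0,-1,0,0,0,0,0,0,-1,0,0,0,0,0,0,-1])

```text
clock: 29.45
ee_pos: [0.4627, -0.2492, 0.2482]
orientation: [3.142, -0.0, 1.664]
force: [-0.2, -0.3, -6.9]
opening: 0.285
finger_force: 69.2
```

Run:
```python
from h import *
import cv2
c=camera("scene");cv2.imwrite("pics/s7.png",cv2.resize(c["img"][90:240,240:400,::-1],None,fx=4,fy=4,interpolation=cv2.INTER_CUBIC))
s=sense();print(s["force"],s["torque"],s["ee_pos"],abs(s["dq"]).max(),s["finger_force"])
```

```text
[ 0.55876227 -0.48108294 -7.88765447] [-0.01163165  0.04303691 -0.03119058] [ 0.46271929 -0.24923376  0.24819149] 0.0032663098781375416 69.17555809020996
```

View pics/s7.png

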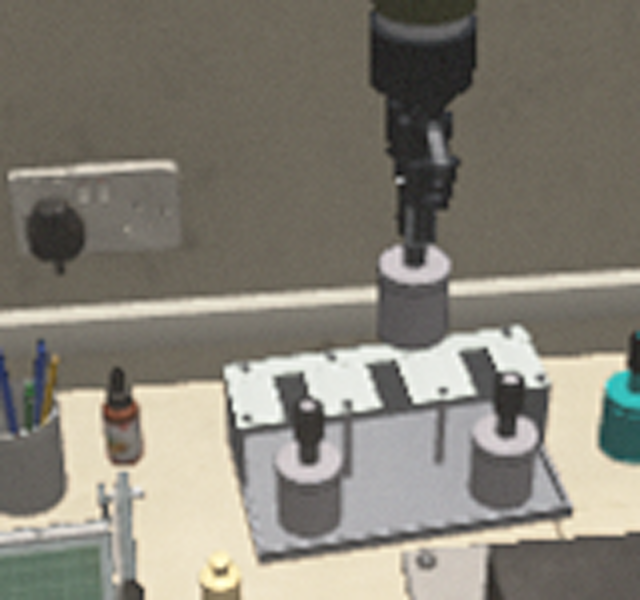

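The heavy tin hangs upright at (413,295). It was lifted 186 mm, so its underside is about 0.19 m up. The other two stand in the bay at (308,490) and (502,460), so I'll sign off.

```bash
python3 -c "
from station import sign_off
print(sign_off())"
```

```text
the job is handed in; nothing more can be done
None
```

Handed in at 29.5 s on the robot clock, verdict not shown: the heavy middle tin (about 0.8 kg) is held upright about 19 cm above the worktop, and the two light tins stand in the front bay clear of the plate; the first grasp closed above the knob because the reported height read about 36 mm low, so I corrected it from the depth image.

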